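# Test two returned coffee presses and reject the one that binds

## Task

Two coffee presses have been returned to the shop, and one of them binds. Gently push down both plungers: the good one runs freely all the way home, so leave it pushed home and standing on the green mat; on the other the resistance rises part-way, so stop there without forcing it. Once both have been tried, set the binding press gently down upright in the blue returns crate, and leave the other goods on the counter alone.

Things in the scene. Friction and masses are not known exactly. Their poses are not given: they have to be found in the camera images.
- press_a: a small brushed-steel coffee press standing upright (the two presses look alike; either may be the faulty one): round body 58 mm across and 105 mm tall, with a black lid 62 mm across on top (lid top 115 mm above the foot) and a plunger rising from it. Mass 0.25 to 0.5 kg, stands loose. Origin: centre of its underside, z up along its axis.
- press_a_center (a point): centre of press a's body and lid, on its axis, 57.5 mm above the foot; z points up along the axis. The plunger is captive: the whole press can be lifted by its knob, which first draws the plunger up to its top end
- press_a_foot (a point): centre of press a's underside. More than about 15 N on the knob is forcing the plunger
- knob_a (a point): centre of the flat top of press a's plunger knob: an upright dark wooden cylinder 28 mm across and 24 mm tall with a copper band, on an 8 mm rod through the lid. With the plunger fully up this point is 179 mm above the foot, and it sinks as the plunger goes down; at the hard end the knob's underside meets the lid
- plunger_a (a joint): plunger depth in m: 0 up (starts at 0 to 0.008), 0.040 hard end. Stays where left. A good one slides with an even 2 to 5 N to a springy seat at 0.036 (home; pushing on adds 2 N per mm; springs back 1 to 2 mm when let go). The faulty one slides the same to 0.016, then binds: resistance rises 2 N per mm up to a solid stop near 0.028
- press_b: a small brushed-steel coffee press standing upright (the two presses look alike; either may be the faulty one): round body 58 mm across and 105 mm tall, with a black lid 62 mm across on top (lid top 115 mm above the foot) and a plunger rising from it. Mass 0.25 to 0.5 kg, stands loose. Origin: centre of its underside, z up along its axis.
- press_b_center (a point): centre of press b's body and lid, on its axis, 57.5 mm above the foot; z points up along the axis. The plunger is captive: the whole press can be lifted by its knob, which first draws the plunger up to its top end
- press_b_foot (a point): centre of press b's underside. More than about 15 N on the knob is forcing the plunger
- knob_b (a point): centre of the flat top of press b's plunger knob: an upright dark wooden cylinder 28 mm across and 24 mm tall with a copper band, on an 8 mm rod through the lid. With the plunger fully up this point is 179 mm above the foot, and it sinks as the plunger goes down; at the hard end the knob's underside meets the lid
- plunger_b (a joint): plunger depth in m: 0 up (starts at 0 to 0.008), 0.040 hard end. Stays where left. A good one slides with an even 2 to 5 N to a springy seat at 0.036 (home; pushing on adds 2 N per mm; springs back 1 to 2 mm when let go). The faulty one slides the same to 0.016, then binds: resistance rises 2 N per mm up to a solid stop near 0.028
- mat: green mat fixed on the counter, 160 mm (its x) by 300 mm (its y), 6 mm thick, on which both presses stand side by side along its y, about 150 mm apart; origin at the centre of its underside
- crate_floor (a point): centre of the inner floor of the blue plastic returns crate, which is fixed on the counter: an empty open box, outside 200 mm (its x) by 240 mm (its y) by 70 mm tall, walls and floor 6 mm thick; its floor is 6 mm above the counter
- mug: blue mug of 80 mm across, 90 mm tall, a bystander; origin at the centre of its underside
- carton: orange carton of 70 x 100 x 60 mm, a bystander; origin at the centre of its underside
- pot: squat red lidded pot, 84 mm across and 82 mm tall, a bystander; origin at the centre of its underside
Mind the look-alikes: they are no part of the job. What is shaped like the press_a but purple is not meant.

How it is judged:
By the outcome, as a careful person would: the job done as asked, in the order asked, and still so for the second after the job is handed in, with the robot touching nothing.
It also fails if it takes over 72 s, if anything falls off the work surface, if the arm or the gripper's body presses on something with over 40 N, if the wrist force passes 120 N, or if a joint passes its speed limit or range.

## Robot

A 6-joint arm with a two-finger parallel gripper is mounted at the origin on the work surface. World frame = base frame: x ahead of the robot, y to its left, z up, the work surface at z = 0. Lengths are in mm, angles in degrees, forces in N, time in s.
With the tool pointing down it reaches from about 250 to 850 mm from the base axis. Payload 12.5 kg.
Tool frame: the origin (TCP) lies at the centre of the arm's flange, where the gripper is bolted on; the fingertips stand 186 mm ahead of it and the grasp point (between the pads) lies 167 mm ahead of it; z points along the fingers, y is the line along which they close (so a half turn about z gives the same grasp; the last joint's range is limited). The gripper opens to 93 mm and grips with 3 to 60 N. Pads are 15 mm wide; open, the fingers measure 128 mm over their backs; the gripper's body (75 mm by 188 mm) begins 65 mm behind the grasp point.
Start: joints at [68.033, 20.094, 94.641, -0, 65.266, -4.847], TCP at [161.874, 525.626, 404.733] pointing down, gripper open.
Joint ranges: [-157.81, 157.81], [-45, 120.19], [0.68, 151.7], [-89.99, 269.99], [4.06, 180], [-164.3, 164.3]. Speed limits (degrees/s): [127.2, 127.2, 159.86, 180, 180, 180].

## Interface

Orientations are given as [roll, pitch, yaw] about the fixed x, y, z axes, in that order (R = Rz(yaw) Ry(pitch) Rx(roll)).
In Python, from workcell import telemetry, optics, sign_off gives the robot as it stands.
- The arm moves only by the tool arm_command, never from a script. Its argument "commands" is a list of rows, each a list of 2 entries, a list of its own where there are three numbers: the shift along the tool's x, y, z in units of 500 mm (1.0 is 500 mm), then the turn, a rotation vector about the tool's x, y, z in units of 90 degrees (1.0 is 90 degrees). A call has exactly 10 rows; each row is the pose to reach, as a shift and turn from the pose commanded when the call began, along the tool's axes at that moment; what a row does not reach only later rows make up. A row lasts 1/8 s, in which the tool goes at most 62.5 mm and 10.7 degrees, less where a joint would pass 70% of its speed; a pose out of reach is approached as far as the arm can. A call with a number of a shift or a turn outside -1 to 1 is refused whole. A call with a gripper value outside its range is refused whole. "hand" is the opening, from 0 (shut) to 1 (fully open), set as the call begins (left out, the last holds). The fingers move at their own pace and stop on an object; "grip_force" is the grip in N (left out, the last holds). Time passes only in rows, so rows that repeat a pose let the fingers close, or fill a call up. It gives the time, the measured TCP pose, the force, the opening and the grip force at its end, in the units of the state.
- telemetry.state(): the state, without advancing time (a new reading comes with each control period).
- optics.capture(name): name is "scene" or "top" or "wrist"; returns a dict with "color" (480x640x3 uint8, red, green, blue), "fovy" (degrees; the focal length in pixels is half the picture's height over the tangent of half this angle, whatever the lens; pixels are square), "cx", "cy" (the principal point, pixels), "xyz" and "orientation" of the camera in the world. Camera axes: x right, y down, z forward; pixel columns grow to the right and rows downward; lengths in mm; the calibration is good to about 2 mm. The wrist camera is an equidistant fisheye: a pixel r from the principal point sees the ray r / f radians off the axis. A picture is of the moment at which its call begins. There is no depth.
- sign_off(): hands the job in; it is judged then, once.
The state is a dict: "t": time; "joints": joint angles; "dq": joint speeds; "tau": joint torques, N m; "position": TCP position; "orientation": TCP orientation; "ft_force": force on the tool from outside, world axes, zero at the start; "torque": the same for the moment, N m; "finger_gap": finger opening in mm; "grasp_force": force on a finger pad.
Only numpy, scipy, OpenCV 4.12 (cv2) and the standard library are available. Lean on these libraries where they do the work, as an engineer would, in place of code of your own. Each camera call takes 0.05 s, during which the arm holds its last target. There are 200 camera calls.

## Working session

There is one attempt and no reset: what is moved stays moved. The work goes in short steps, Python scripts to look and compute and a tool call to move; the robot and the scene stay as the last step left them, time stands still between calls to the robot, and variables do not carry over. Pictures are saved under pics/ and viewed, at most 10 in all, crops included, and the job is handed in when it is done.

Besides the shell and the picture viewer there is one more tool, called after "Request:" as a command line: name --argument value ..., lists and objects as JSON in quotes. arm_command: Moves the arm, as the interface text tells. Its arguments: {"type":"object","properties":{"commands":{"type":"array","items":{"type":"array"}},"hand":{"type":"number"},"grip_force":{"type":"number"}},"required":["commands"]}

```bash
mkdir -p pics; ls; cat > h.py <<'E'
import numpy as np, cv2
from scipy.spatial.transform import Rotation as R
from workcell import telemetry, optics
def cap(n,save=None):
    c=optics.capture(n)
    if save: cv2.imwrite('pics/'+save,c['color'][:,:,::-1])
    return c
def rot(c):
    return R.from_euler('xyz',c['orientation'],degrees=True)
def foc(c): return 240/np.tan(np.radians(c['fovy']/2))
def ray(c,u,v,fish=False):
    f=foc(c); d=np.array([u-c['cx'],v-c['cy'],f],float)
    if fish:
        r=np.hypot(d[0],d[1]); th=r/f; d=np.array([d[0]/r*np.sin(th),d[1]/r*np.sin(th),np.cos(th)]) if r>0 else np.array([0,0,1.])
    return rot(c).apply(d)
def onz(c,u,v,z,fish=False):
    d=ray(c,u,v,fish); o=np.array(c['xyz']); return o+d*(z-o[2])/d[2]
def proj(c,p):
    q=rot(c).inv().apply(np.array(p,float)-c['xyz']); return c['cx']+foc(c)*q[...,0]/q[...,2], c['cy']+foc(c)*q[...,1]/q[...,2]
E
python3 - <<'E'
from h import *
for n in('top','scene'):
    c=cap(n,n+'1.png'); print({k:v for k,v in c.items() if k!='color'})
print(telemetry.state())
E
```

```text
pics
{'fovy': 54.351412526237056, 'cx': 318.5285770464969, 'cy': 241.89971658178703, 'xyz': array([ 516.29580248,    5.64712256, 1062.40618423]), 'orientation': array([-174.00124887,   -1.97813224,  -90.92758152])}
{'fovy': 49.535477603388784, 'cx': 325.7757882039397, 'cy': 244.28171482072077, 'xyz': array([1201.09242365,   66.90075255,  765.46100315]), 'orientation': array([-135.86063741,    0.19890744,   95.81463836])}
{'t': 0.1, 'joints': array([ 6.80306943e+01,  2.01212502e+01,  9.46736613e+01,  6.97370557e-04,
        6.52668560e+01, -4.84608901e+00]), 'dq': array([-0.02456739, -0.11313669, -0.17819785,  0.01413901,  0.03647344,
        0.09884163]), 'tau': array([ 7.50555555e-04, -4.98031175e+01, -2.85705024e+01,  6.99977763e-02,
        2.38120527e-02, -1.11631783e-05]), 'position': array([161.85396489, 525.51907784, 404.25265561]), 'orientation': array([-1.79938507e+02, -5.84889868e-03,  1.62876488e+02]), 'ft_force': array([ 0.24584769, -1.17890622,  0.25720777]), 'torque': array([ 0.01017444, -0.00805624, -0.03108238]), 'grasp_force': 0.0, 'finger_gap': 93.0764756916275}
```

View pics/top1.png

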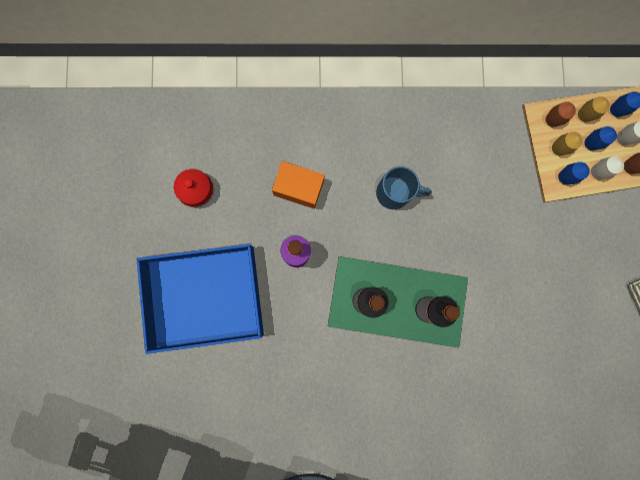

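View pics/scene1.png

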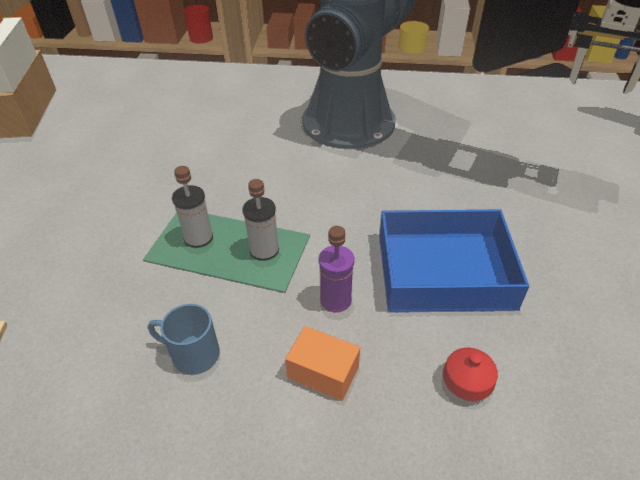

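Top view: the two steel presses with black lids stand on the green mat, with lids at px (372,302) and (441,311). The look-alike at (295,250) is purple, so it isn't meant. The crate is at about (200,299). In the scene view the press knobs are at (182,172) and (256,187), and the purple knob is at (337,235). I'll choose the two on the mat, triangulate them, and check in one crop.

```bash
cat > m.py <<'E'
from h import *
from scipy.optimize import least_squares
T=cap('top');S=cap('scene')
def blob(c,u,v,r=14):
    h=cv2.cvtColor(c['color'],cv2.COLOR_RGB2HSV); u0,v0=int(u-r),int(v-r)
    w=h[v0:v0+2*r,u0:u0+2*r].astype(int); m=((w[...,0]<14)|(w[...,0]>172))&(w[...,1]>70)&(w[...,2]>35)
    y,x=np.nonzero(m); return (x.mean()+u0,y.mean()+v0,m.sum(),x.min()+u0,x.max()+u0,y.min()+v0,y.max()+v0)
P={}
for n,t,s in(('L',(376,303),(257,188)),('R',(452,313),(182,174)),('purple',(295,247),(337,236))):
    bt=blob(T,*t);bs=blob(S,*s);print(n,np.round(bt,1),np.round(bs,1))
    f=lambda p:np.r_[np.subtract(proj(T,p),bt[:2]),np.subtract(proj(S,p),bs[:2])]
    q=least_squares(f,[450,-100,170]);P[n]=q.x;print(' knob centre',q.x.round(1),q.fun.round(1))
E
python3 - <<'E'
from m import *
a=lambda L,z:print(np.array([onz(T,*p,z)[:2] for p in L]).round(0).tolist())
a([(338,257),(467,277),(459,346),(329,326)],6)
a([(138,258),(251,245),(262,338),(146,352)],70)
def ring(img,c,p,z,r,col):
    t=np.linspace(0,6.28,40);u,v=proj(c,np.c_[p[0]+r*np.cos(t),p[1]+r*np.sin(t),0*t+z]);cv2.polylines(img,[np.c_[u,v].round(2).__mul__(16).astype(np.int32)],True,col,1,shift=4)
o=[]
for c,(x,y,w,h) in((T,(330,260,150,100)),(S,(140,150,150,120))):
    k=4
    img=cv2.resize(c['color'],None,fx=k,fy=k,interpolation=cv2.INTER_CUBIC)
    d=dict(c);
    for n in'LR':
        p=P[n]
        for z,r,col in((p[2]+12,14,(255,255,0)),(121,31,(0,255,255)),(6,29,(255,0,255))):
            t=np.linspace(0,6.28,40);u,v=proj(c,np.c_[p[0]+r*np.cos(t),p[1]+r*np.sin(t),0*t+z]);cv2.polylines(img,[(np.c_[u+.5,v+.5]*k).astype(np.int32)],True,col,1)
    o.append(cv2.resize(img[y*k:(y+h)*k,x*k:(x+w)*k],(400,int(400*h/w))))
H=max(i.shape[0] for i in o);o=[cv2.copyMakeBorder(i,0,H-i.shape[0],0,0,0) for i in o]
cv2.imwrite('pics/c1.png',np.hstack(o)[:,:,::-1])
E
```

```text
L [376.4 302.4 209.  369.  384.  295.  311. ] [256.1 186.6 185.  249.  263.  179.  195. ]
 knob centre [ 492.2 -134.3  167.1] [-0.6  0.1 -0.6 -0. ]
R [450.6 312.7 213.  443.  458.  305.  321. ] [182.3 173.3 189.  175.  190.  166.  182. ]
 knob centre [ 470.4 -276.1  169.5] [-0.4  0.1 -0.4 -0. ]
purple [294.7 247.5 167.  288.  302.  241.  254. ] [336.8 234.1 211.  329.  344.  226.  243. ]
 knob centre [599.4  20.6 167.7] [-0.8  0.1 -0.7 -0. ]
[[592.0, -76.0], [542.0, -370.0], [388.0, -344.0], [438.0, -53.0]]
[[591.0, 350.0], [615.0, 113.0], [420.0, 91.0], [397.0, 329.0]]
```

View pics/c1.png

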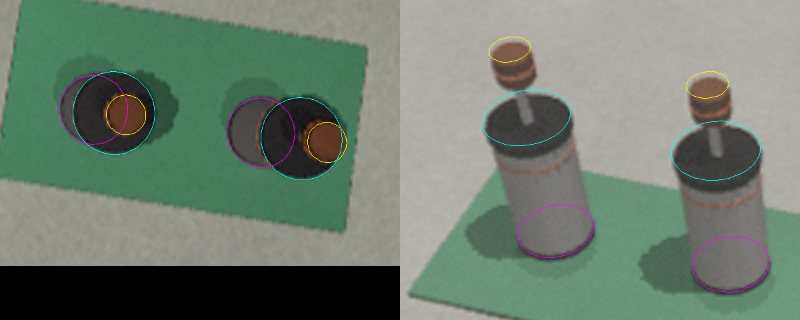

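The overlay matches: knob, lid and foot rings sit on both mat presses, at L (492,-134) and R (470,-276). Crate centre is (506,221). Next I move above L with the gripper shut.

```bash
cat >> h.py <<'E'
def go(x,y,z,yaw=None):
    s=telemetry.state(); q=R.from_euler('xyz',s['orientation'],degrees=True)
    d=q.inv().apply(np.array([x,y,z])-s['position'])/500
    print('shift',d.round(4),'t',round(s['t'],2),'ft',s['ft_force'].round(1))
    if yaw is not None: print('turn',((q.inv()*R.from_euler('xyz',[180,0,yaw],degrees=True)).as_rotvec()/(np.pi/2)).round(4))
E
python3 -c "
from h import *
go(400,200,430,80); go(492,-134,430,80)"
```

```text
shift [-0.6469 -0.4821 -0.0509] t 0.2 ft [ 0.4 -0.6 -0. ]
turn [-4.000e-04  3.000e-04  9.209e-01]
shift [-1.0194 -1.0664 -0.0505] t 0.2 ft [ 0.4 -0.6 -0. ]
turn [-4.000e-04  3.000e-04  9.209e-01]
```

Request:
arm_command --commands '[[[-0.94,-0.96,-0.05],[0,0,0.92]],[[-0.94,-0.96,-0.05],[0,0,0.92]],[[-0.94,-0.96,-0.05],[0,0,0.92]],[[-0.94,-0.96,-0.05],[0,0,0.92]],[[-0.94,-0.96,-0.05],[0,0,0.92]],[[-0.94,-0.96,-0.05],[0,0,0.92]],[[-0.94,-0.96,-0.05],[0,0,0.92]],[[-0.94,-0.96,-0.05],[0,0,0.92]],[[-0.94,-0.96,-0.05],[0,0,0.92]],[[-0.94,-0.96,-0.05],[0,0,0.92]]]' --hand 0 --grip_force 20

```text
t: 1.45
position: [448.6, -31.6, 428.2]
orientation: [180.0, -0.0, 80.1]
ft_force: [0.3, 0.1, -0.3]
finger_gap: 1.2
grasp_force: 0.0
```

```bash
python3 -c "
from h import *
go(492,-134,430,80); print(telemetry.state()['position'])"
```

```text
shift [-0.1867  0.1208 -0.0036] t 1.45 ft [ 0.3  0.1 -0.3]
turn [ 0.0003 -0.0001  0.0006]
[448.62705581 -31.64307556 428.17881528]
```

Request:
arm_command --commands '[[[-0.187,0.121,-0.004],[0,0,0]],[[-0.187,0.121,-0.004],[0,0,0]],[[-0.187,0.121,-0.004],[0,0,0]],[[-0.187,0.121,0.02],[0,0,0]],[[-0.187,0.121,0.04],[0,0,0]],[[-0.187,0.121,0.06],[0,0,0]],[[-0.187,0.121,0.076],[0,0,0]],[[-0.187,0.121,0.076],[0,0,0]],[[-0.187,0.121,0.076],[0,0,0]],[[-0.187,0.121,0.076],[0,0,0]]]'

```text
t: 2.7
position: [491.7, -132.1, 390.3]
orientation: [180.0, 0.0, 80.1]
ft_force: [-0.9, 0.6, -0.1]
finger_gap: 0.4
grasp_force: 0.0
```

```bash
python3 -c "
from h import *
go(492,-134,358); s=telemetry.state();print(s['position'])
T=cap('top');S=cap('scene');W=cap('wrist');print(W['xyz'],W['orientation'])
a=cv2.resize(S['color'][110:290,120:340],(400,327)); b=cv2.resize(W['color'],(400,300));b=cv2.copyMakeBorder(b,0,27,0,0,0)
cv2.imwrite('pics/a2.png',np.hstack([a,b])[:,:,::-1])"
```

```text
shift [-0.0037  0.0013  0.0646] t 2.7 ft [-0.9  0.6 -0.1]
[ 491.653353   -132.0511289   390.30181887]
[501.75379409 -65.68761461 369.85071681] [ 1.65638808e+02 -5.27515869e-03 -9.90915726e+00]
```

View pics/a2.png

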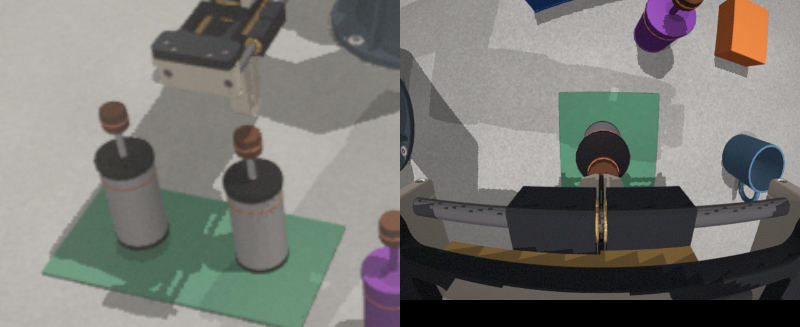

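The scene crop has the shut fingertips directly above L's knob. The wrist crop shows the knob just ahead of the finger line, at about (325,264) full-res. I'll check the lid centre with the fisheye model.

```bash
python3 -c "
from h import *
W=cap('wrist');print(W['fovy'],W['cx'],W['cy'])
g=W['color'].astype(int).sum(2); 
print(onz(W,323,248,121,True).round(1))
p=lambda P:(lambda q:(lambda th,n:(W['cx']+foc(W)*th*q[0]/n,W['cy']+foc(W)*th*q[1]/n))(np.arctan2(np.hypot(*q[:2]),q[2]),np.hypot(*q[:2])))(rot(W).inv().apply(np.array(P)-W['xyz']))
img=W['color'].copy()
for x,y,z,r,c in((492.2,-134.3,121,31,(0,255,255)),(492.2,-134.3,180,14,(255,255,0)),(492.2,-134.3,6,29,(255,0,255))):
  cv2.polylines(img,[np.array([p((x+r*np.cos(t),y+r*np.sin(t),z)) for t in np.linspace(0,6.28,40)]).astype(np.int32)],True,c,1)
cv2.imwrite('pics/w3.png',cv2.resize(img[170:310,240:420],None,fx=4,fy=4,interpolation=cv2.INTER_CUBIC)[:,:,::-1])
"
```

```text
65.70646984690485 321.5703672611097 243.81062955081066
[ 491.2 -131.6  121. ]
```

View pics/w3.png

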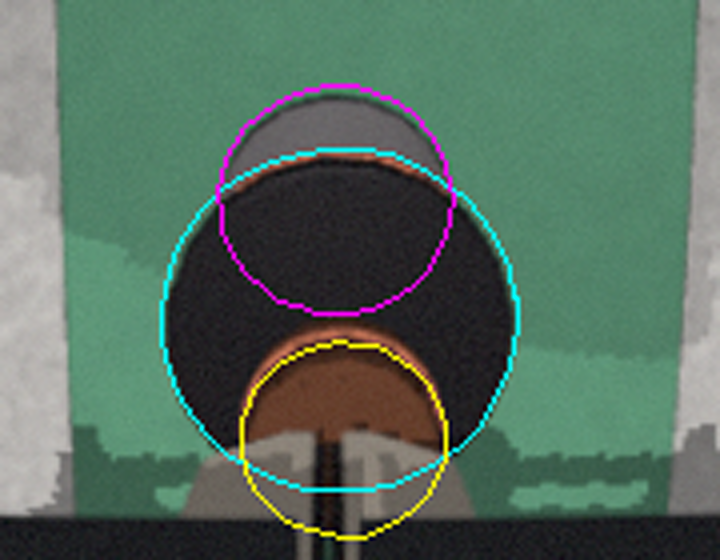

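The wrist overlay agrees to about 1–2 mm: the lid and knob of L sit on the tool axis. I push down in stages, watching the force.

Request:
arm_command --commands '[[[-0.007,0.001,0.015],[0,0,0]],[[-0.007,0.001,0.025],[0,0,0]],[[-0.007,0.001,0.033],[0,0,0]],[[-0.007,0.001,0.039],[0,0,0]],[[-0.007,0.001,0.045],[0,0,0]],[[-0.007,0.001,0.05],[0,0,0]],[[-0.007,0.001,0.055],[0,0,0]],[[-0.007,0.001,0.06],[0,0,0]],[[-0.007,0.001,0.064],[0,0,0]],[[-0.007,0.001,0.064],[0,0,0]]]'

```text
t: 4.15
position: [491.5, -135.5, 357.8]
orientation: [-180.0, -0.0, 80.1]
ft_force: [-0.3, 0.2, 0.6]
finger_gap: 0.4
grasp_force: 0.0
```

Request:
arm_command --commands '[[[0,0,0.0005],[0,0,0]],[[0,0,0.001],[0,0,0]],[[0,0,0.0015],[0,0,0]],[[0,0,0.002],[0,0,0]],[[0,0,0.0025],[0,0,0]],[[0,0,0.003],[0,0,0]],[[0,0,0.0035],[0,0,0]],[[0,0,0.004],[0,0,0]],[[0,0,0.0045],[0,0,0]],[[0,0,0.005],[0,0,0]]]'

```text
t: 5.4
position: [491.5, -135.6, 355.5]
orientation: [180.0, 0.0, 80.1]
ft_force: [-0.7, -0.7, 2.0]
finger_gap: 0.6
grasp_force: 0.8
```

Request:
arm_command --commands '[[[0,0,0.0006],[0,0,0]],[[0,0,0.0012],[0,0,0]],[[0,0,0.0018],[0,0,0]],[[0,0,0.0024],[0,0,0]],[[0,0,0.003],[0,0,0]],[[0,0,0.0036],[0,0,0]],[[0,0,0.0042],[0,0,0]],[[0,0,0.0048],[0,0,0]],[[0,0,0.0054],[0,0,0]],[[0,0,0.006],[0,0,0]]]'

```text
t: 6.65
position: [491.6, -135.5, 352.7]
orientation: [180.0, 0.0, 80.1]
ft_force: [-1.0, 0.8, 7.0]
finger_gap: 0.2
grasp_force: 3.2
```

L rises 2→7 N from 15.5 to 18.3 mm, so it binds. I stop here, back off, and go to R.

```bash
python3 -c "
from h import *
go(470.4,-277.3,395,80); s=telemetry.state();print(s['position'],s['ft_force'])"
```

```text
shift [-0.2866  0.0072 -0.0846] t 6.65 ft [-1.   0.8  7. ]
turn [0.0003 0.0001 0.0009]
[ 491.55389969 -135.54890089  352.70645181] [-1.03491069  0.79446868  7.00071473]
```

Request:
arm_command --commands '[[[0,0,-0.02],[0,0,0]],[[0,0,-0.05],[0,0,0]],[[0,0,-0.085],[0,0,0]],[[-0.06,0.002,-0.085],[0,0,0]],[[-0.14,0.005,-0.085],[0,0,0]],[[-0.22,0.007,-0.085],[0,0,0]],[[-0.287,0.007,-0.085],[0,0,0]],[[-0.287,0.007,-0.085],[0,0,0]],[[-0.287,0.007,-0.085],[0,0,0]],[[-0.287,0.007,-0.085],[0,0,0]]]'

```text
t: 7.9
position: [470.4, -276.6, 395.3]
orientation: [180.0, -0.0, 80.1]
ft_force: [-0.3, -0.5, 0.7]
finger_gap: 0.9
grasp_force: 0.0
```

```bash
python3 -c "
from h import *
go(470.4,-277.3,356); s=telemetry.state();print(s['position'])
import m
W=cap('wrist')
p=lambda P:(lambda q:(lambda th,n:(W['cx']+foc(W)*th*q[0]/n,W['cy']+foc(W)*th*q[1]/n))(np.arctan2(np.hypot(*q[:2]),q[2]),np.hypot(*q[:2])))(rot(W).inv().apply(np.array(P)-W['xyz']))
img=W['color'].copy()
X=(470.4,-276.1)
for x,y,z,r,c in((*X,121,31,(0,255,255)),(*X,180,14,(255,255,0)),(*X,6,29,(255,0,255))):
  cv2.polylines(img,[np.array([p((x+r*np.cos(t),y+r*np.sin(t),z)) for t in np.linspace(0,6.28,40)]).astype(np.int32)],True,c,1)
cv2.imwrite('pics/w4.png',cv2.resize(img[170:310,240:420],None,fx=4,fy=4,interpolation=cv2.INTER_CUBIC)[:,:,::-1])
"
```

```text
shift [-0.0014  0.0001  0.0785] t 7.9 ft [-0.3 -0.5  0.7]
[ 470.44522    -276.60724397  395.25782577]
L [375.5 302.3 206.  368.  383.  294.  310. ] [256.6 192.1 227.  249.  264.  184.  201. ]
 knob centre [ 492.2 -134.6  154.1] [-0.6  0.1 -0.6 -0. ]
R [448.4 312.3 146.  443.  454.  305.  321. ] [182.5 174.  221.  175.  190.  166.  182. ]
 knob centre [ 471.5 -274.   168.5] [ 0.5 -0.1  0.5  0.1]
purple [294.7 247.5 167.  288.  302.  241.  254. ] [336.8 234.4 226.  329.  344.  226.  244. ]
 knob centre [599.6  20.6 167.2] [-0.7  0.1 -0.6 -0. ]
```

View pics/w4.png

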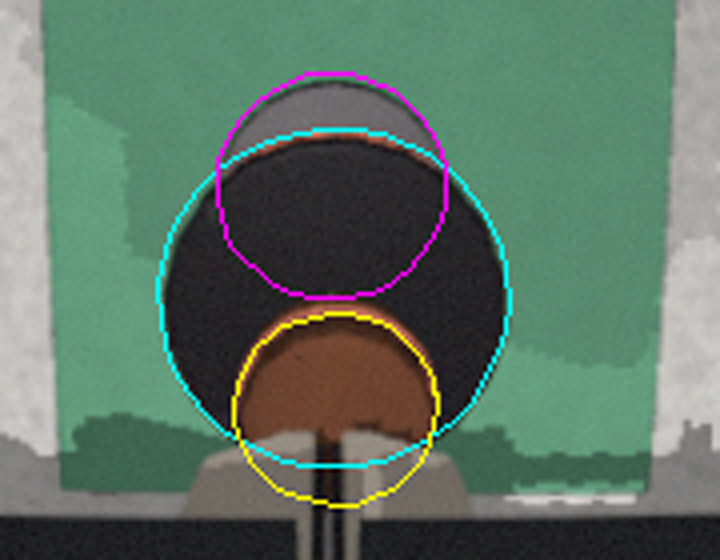

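R is aligned like L, and L's knob is 13 mm lower. Now I push R.

Request:
arm_command --commands '[[[-0.001,0,0.02],[0,0,0]],[[-0.001,0,0.035],[0,0,0]],[[-0.001,0,0.043],[0,0,0]],[[-0.001,0,0.049],[0,0,0]],[[-0.001,0,0.055],[0,0,0]],[[-0.001,0,0.06],[0,0,0]],[[-0.001,0,0.065],[0,0,0]],[[-0.001,0,0.07],[0,0,0]],[[-0.001,0,0.074],[0,0,0]],[[-0.001,0,0.078],[0,0,0]]]'

```text
t: 9.3
position: [470.2, -278.0, 355.9]
orientation: [180.0, 0.0, 80.1]
ft_force: [-0.3, 0.2, 3.5]
finger_gap: 0.1
grasp_force: 1.8
```

Request:
arm_command --commands '[[[0,0,0.001],[0,0,0]],[[0,0,0.002],[0,0,0]],[[0,0,0.003],[0,0,0]],[[0,0,0.004],[0,0,0]],[[0,0,0.005],[0,0,0]],[[0,0,0.006],[0,0,0]],[[0,0,0.007],[0,0,0]],[[0,0,0.008],[0,0,0]],[[0,0,0.009],[0,0,0]],[[0,0,0.0095],[0,0,0]]]'

```text
t: 10.55
position: [470.1, -278.0, 351.2]
orientation: [180.0, 0.0, 80.1]
ft_force: [-0.4, 0.2, 4.2]
finger_gap: 0.3
grasp_force: 1.8
```

R stays even at about 4 N beyond 19 mm, so it's the good one. I carry on to home.

Request:
arm_command --commands '[[[0,0,0.003],[0,0,0]],[[0,0,0.006],[0,0,0]],[[0,0,0.009],[0,0,0]],[[0,0,0.012],[0,0,0]],[[0,0,0.015],[0,0,0]],[[0,0,0.018],[0,0,0]],[[0,0,0.021],[0,0,0]],[[0,0,0.024],[0,0,0]],[[0,0,0.026],[0,0,0]],[[0,0,0.028],[0,0,0]]]'

```text
t: 11.8
position: [470.1, -278.0, 337.2]
orientation: [180.0, 0.0, 80.1]
ft_force: [0.7, -1.5, 3.7]
finger_gap: 0.2
grasp_force: 1.8
```

Request:
arm_command --commands '[[[0,0,0.0006],[0,0,0]],[[0,0,0.0012],[0,0,0]],[[0,0,0.0018],[0,0,0]],[[0,0,0.0024],[0,0,0]],[[0,0,0.003],[0,0,0]],[[0,0,0.0036],[0,0,0]],[[0,0,0.0042],[0,0,0]],[[0,0,0.0048],[0,0,0]],[[0,0,0.0054],[0,0,0]],[[0,0,0.006],[0,0,0]]]'

```text
t: 13.05
position: [470.1, -278.0, 334.3]
orientation: [180.0, 0.0, 80.1]
ft_force: [0.4, -0.1, 5.8]
finger_gap: 0.8
grasp_force: 2.6
```

Request:
arm_command --commands '[[[0,0,0.0005],[0,0,0]],[[0,0,0.001],[0,0,0]],[[0,0,0.0015],[0,0,0]],[[0,0,0.002],[0,0,0]],[[0,0,0.0025],[0,0,0]],[[0,0,0.003],[0,0,0]],[[0,0,0.003],[0,0,0]],[[0,0,0.003],[0,0,0]],[[0,0,0.003],[0,0,0]],[[0,0,0.003],[0,0,0]]]'

```text
t: 14.3
position: [470.1, -278.0, 333.0]
orientation: [180.0, 0.0, 80.1]
ft_force: [1.3, 0.3, 7.7]
finger_gap: 0.4
grasp_force: 3.6
```

```bash
python3 -c "
from h import *
go(492,-135.5,392,80); s=telemetry.state();print(s['position'],s['ft_force'])"
```

```text
shift [ 0.2883 -0.006  -0.118 ] t 14.3 ft [1.3 0.3 7.7]
turn [0.0001 0.0001 0.0009]
[ 470.13940965 -278.01944288  333.02682565] [1.30790041 0.28705156 7.71562738]
```

Request:
arm_command --commands '[[[0,0,-0.03],[0,0,0]],[[0,0,-0.07],[0,0,0]],[[0,0,-0.118],[0,0,0]],[[0.06,-0.002,-0.118],[0,0,0]],[[0.14,-0.005,-0.118],[0,0,0]],[[0.22,-0.006,-0.118],[0,0,0]],[[0.288,-0.006,-0.118],[0,0,0]],[[0.288,-0.006,-0.118],[0,0,0]],[[0.288,-0.006,-0.118],[0,0,0]],[[0.288,-0.006,-0.118],[0,0,0]]]'

```text
t: 15.55
position: [491.8, -136.5, 391.8]
orientation: [-180.0, 0.0, 80.0]
ft_force: [1.2, 0.0, 0.2]
finger_gap: 0.5
grasp_force: 0.0
```

Request:
arm_command --commands '[[[0,0,0],[0,0,0]],[[0,0,0],[0,0,0]],[[0,0,0],[0,0,0]],[[0,0,0],[0,0,0]],[[0,0,0.03],[0,0,0]],[[0,0,0.06],[0,0,0]],[[0,0,0.09],[0,0,0]],[[0,0,0.12],[0,0,0]],[[0,0,0.138],[0,0,0]],[[0,0,0.138],[0,0,0]]]' --hand 0.75

```text
t: 16.8
position: [491.9, -135.6, 322.1]
orientation: [-179.9, -0.0, 80.1]
ft_force: [0.9, -1.0, 0.2]
finger_gap: 69.8
grasp_force: 0.0
```

```bash
python3 -c "
from h import *
go(492,-135.5,322,80); s=telemetry.state();print(s['position'],s['ft_force'])
S=cap('scene');W=cap('wrist')
a=cv2.resize(S['color'][110:290,120:340],(400,327)); b=cv2.resize(W['color'],(400,300));b=cv2.copyMakeBorder(b,0,27,0,0,0)
cv2.imwrite('pics/a5.png',np.hstack([a,b])[:,:,::-1])"
```

```text
shift [0.0003 0.0001 0.0001] t 16.8 ft [ 0.9 -1.   0.2]
turn [-0.0007 -0.0001  0.0009]
[ 491.92722691 -135.61538706  322.07073336] [ 0.92961614 -0.98955296  0.19518396]
```

View pics/a5.png

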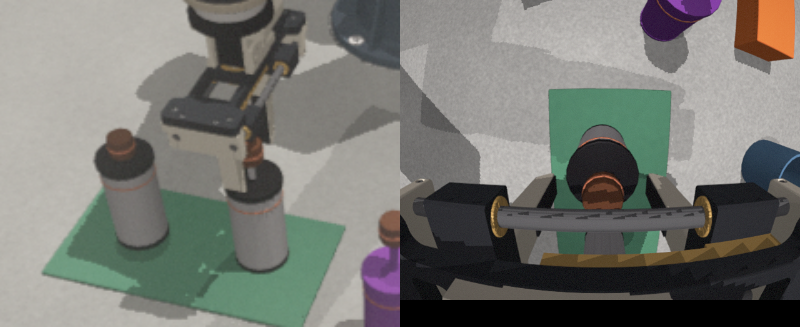

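The crop shows R's knob down on its lid (home). The open fingers straddle L's knob, which is centred between the pads. Close and lift slowly.

Request:
arm_command --commands '[[[0,0,0],[0,0,0]],[[0,0,0],[0,0,0]],[[0,0,0],[0,0,0]],[[0,0,0],[0,0,0]],[[0,0,0],[0,0,0]],[[0,0,0],[0,0,0]],[[0,0,0],[0,0,0]],[[0,0,0],[0,0,0]],[[0,0,0],[0,0,0]],[[0,0,0],[0,0,0]]]' --hand 0 --grip_force 30

```text
t: 18.15
position: [492.0, -135.7, 322.8]
orientation: [180.0, 0.0, 80.1]
ft_force: [1.5, -0.1, 0.9]
finger_gap: 27.7
grasp_force: 30.0
```

Request:
arm_command --commands '[[[0,0,-0.004],[0,0,0]],[[0,0,-0.009],[0,0,0]],[[0,0,-0.014],[0,0,0]],[[0,0,-0.019],[0,0,0]],[[0,0,-0.024],[0,0,0]],[[0,0,-0.029],[0,0,0]],[[0,0,-0.033],[0,0,0]],[[0,0,-0.037],[0,0,0]],[[0,0,-0.041],[0,0,0]],[[0,0,-0.045],[0,0,0]]]'

```text
t: 19.4
position: [492.0, -135.7, 345.3]
orientation: [-180.0, 0.0, 80.1]
ft_force: [-0.6, 0.9, -3.7]
finger_gap: 27.5
grasp_force: 30.0
```

Request:
arm_command --commands '[[[0,0,-0.01],[0,0,0]],[[0,0,-0.03],[0,0,0]],[[0,0,-0.05],[0,0,0]],[[0,0,-0.075],[0,0,0]],[[0,0,-0.1],[0,0,0]],[[0,0,-0.125],[0,0,0]],[[0,0,-0.15],[0,0,0]],[[0,0,-0.17],[0,0,0]],[[0,0,-0.185],[0,0,0]],[[0,0,-0.19],[0,0,0]]]'

```text
t: 20.65
position: [492.0, -135.6, 440.6]
orientation: [180.0, 0.0, 80.1]
ft_force: [-0.5, -0.0, -3.2]
finger_gap: 27.1
grasp_force: 30.0
```

```bash
python3 -c "
from h import *
go(506,221,440,80); s=telemetry.state();print(s['position'],s['ft_force'])
S=cap('scene');cv2.imwrite('pics/a6.png',S['color'][60:360,100:560,::-1])"
```

```text
shift [ 0.7074 -0.0953  0.0011] t 20.65 ft [-0.5 -0.  -3.2]
turn [0.0002 0.     0.0009]
[ 491.98000929 -135.6276588   440.60427328] [-0.49884704 -0.02363345 -3.23656192]
```

View pics/a6.png

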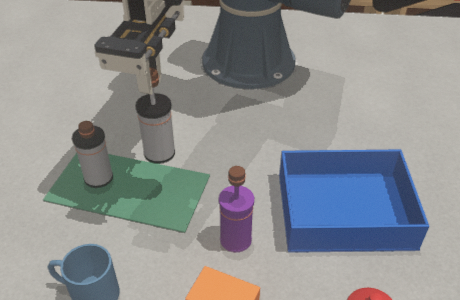

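L hangs upright from the knob at crop (157,130), and R stays on the mat. I carry it over gently.

Request:
arm_command --commands '[[[0.01,-0.001,0],[0,0,0]],[[0.03,-0.004,0],[0,0,0]],[[0.065,-0.009,0],[0,0,0]],[[0.105,-0.014,0],[0,0,0]],[[0.145,-0.019,0],[0,0,0]],[[0.185,-0.025,0],[0,0,0]],[[0.23,-0.031,0],[0,0,0]],[[0.275,-0.037,0],[0,0,0]],[[0.32,-0.043,0],[0,0,0]],[[0.365,-0.049,0],[0,0,0]]]'

```text
t: 21.95
position: [498.9, 50.2, 440.2]
orientation: [-180.0, -0.0, 80.1]
ft_force: [-0.1, 0.6, -3.7]
finger_gap: 27.2
grasp_force: 30.0
```

Request:
arm_command --commands '[[[0.045,-0.006,0],[0,0,0]],[[0.09,-0.012,0],[0,0,0]],[[0.135,-0.018,0],[0,0,0]],[[0.18,-0.024,0],[0,0,0]],[[0.22,-0.03,0],[0,0,0]],[[0.26,-0.035,0],[0,0,0]],[[0.295,-0.04,0],[0,0,0]],[[0.32,-0.043,0],[0,0,0]],[[0.335,-0.045,0],[0,0,0]],[[0.34,-0.046,0],[0,0,0]]]'

```text
t: 23.2
position: [505.9, 220.0, 440.2]
orientation: [-180.0, 0.0, 80.1]
ft_force: [-0.6, 0.1, -3.3]
finger_gap: 27.5
grasp_force: 30.0
```

```bash
python3 -c "
from h import *
go(506,221,360,80); s=telemetry.state();print(s['position'],s['ft_force'])
S=cap('scene');cv2.imwrite('pics/a7.png',S['color'][60:360,260:600,::-1])"
```

```text
shift [ 0.002  -0.0002  0.1603] t 23.2 ft [-0.6  0.1 -3.3]
turn [-0.      0.0001  0.001 ]
[505.93938531 220.01199236 440.15974542] [-0.61932399  0.10421051 -3.26160423]
```

View pics/a7.png

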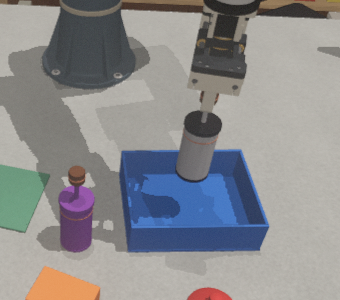

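Request:
arm_command --commands '[[[0.001,0,0.01],[0,0,0]],[[0.001,0,0.035],[0,0,0]],[[0.001,0,0.065],[0,0,0]],[[0.001,0,0.095],[0,0,0]],[[0.001,0,0.125],[0,0,0]],[[0.001,0,0.15],[0,0,0]],[[0.001,0,0.168],[0,0,0]],[[0.001,0,0.178],[0,0,0]],[[0.001,0,0.184],[0,0,0]],[[0.001,0,0.186],[0,0,0]]]'

```text
t: 24.5
position: [506.1, 220.3, 347.3]
orientation: [180.0, -0.0, 80.1]
ft_force: [-0.4, 0.5, -2.7]
finger_gap: 27.5
grasp_force: 30.0
```

Request:
arm_command --commands '[[[0,0,0.0015],[0,0,0]],[[0,0,0.003],[0,0,0]],[[0,0,0.0045],[0,0,0]],[[0,0,0.006],[0,0,0]],[[0,0,0.0075],[0,0,0]],[[0,0,0.009],[0,0,0]],[[0,0,0.0105],[0,0,0]],[[0,0,0.012],[0,0,0]],[[0,0,0.0135],[0,0,0]],[[0,0,0.015],[0,0,0]]]'

```text
t: 25.75
position: [506.1, 220.3, 339.9]
orientation: [180.0, -0.0, 80.1]
ft_force: [-0.4, -0.6, 2.0]
finger_gap: 27.3
grasp_force: 30.0
```

It touches at about 340 mm (+2 N, taken up by the plunger). One more mm, then open and withdraw straight up.

Request:
arm_command --commands '[[[0,0,0.001],[0,0,0]],[[0,0,0.002],[0,0,0]],[[0,0,0.003],[0,0,0]],[[0,0,0.003],[0,0,0]],[[0,0,0.003],[0,0,0]],[[0,0,0.003],[0,0,0]],[[0,0,0.003],[0,0,0]],[[0,0,0.003],[0,0,0]],[[0,0,0.003],[0,0,0]],[[0,0,0.003],[0,0,0]]]'

```text
t: 27.0
position: [506.0, 220.3, 338.2]
orientation: [180.0, -0.0, 80.1]
ft_force: [1.0, -0.6, 2.8]
finger_gap: 27.3
grasp_force: 30.0
```

Request:
arm_command --commands '[[[0,0,0],[0,0,0]],[[0,0,0],[0,0,0]],[[0,0,0],[0,0,0]],[[0,0,0],[0,0,0]],[[0,0,0],[0,0,0]],[[0,0,0],[0,0,0]],[[0,0,0],[0,0,0]],[[0,0,0],[0,0,0]],[[0,0,0],[0,0,0]],[[0,0,0],[0,0,0]]]' --hand 0.75

```text
t: 28.25
position: [506.0, 220.3, 338.2]
orientation: [180.0, 0.0, 80.1]
ft_force: [0.4, 0.6, -0.7]
finger_gap: 69.6
grasp_force: 0.0
```

Request:
arm_command --commands '[[[0,0,-0.01],[0,0,0]],[[0,0,-0.03],[0,0,0]],[[0,0,-0.06],[0,0,0]],[[0,0,-0.1],[0,0,0]],[[0,0,-0.14],[0,0,0]],[[0,0,-0.18],[0,0,0]],[[0,0,-0.22],[0,0,0]],[[0,0,-0.22],[0,0,0]],[[0,0,-0.22],[0,0,0]],[[0,0,-0.22],[0,0,0]]]'

```text
t: 29.5
position: [505.9, 220.2, 447.5]
orientation: [-179.9, 0.0, 80.1]
ft_force: [-0.6, -0.8, -0.8]
finger_gap: 70.0
grasp_force: 0.0
```

```bash
python3 -c "
from h import *
S=cap('scene','s8.png');s=telemetry.state();print(s['t'],s['position'],s['ft_force'])"
```

```text
29.55 [505.95919714 220.23843099 447.54516452] [ 0.17678094 -0.33112936 -0.15301618]
```

View pics/s8.png

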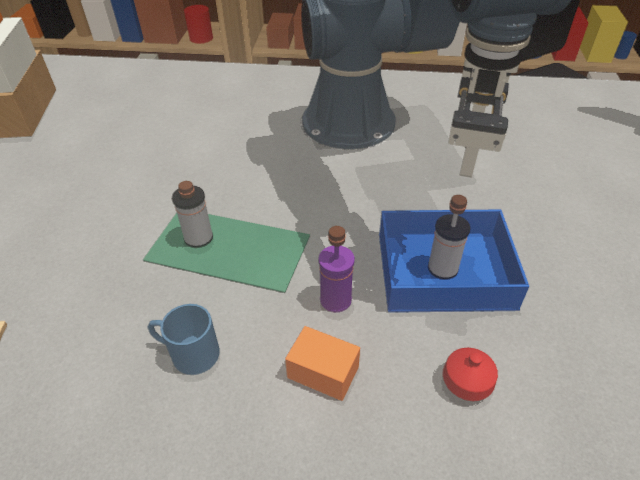

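The final scene is as asked. The binding press stands upright in the crate at (449,245), the good one is home on the mat at (193,220), and the other goods haven't moved.

```bash
python3 -c "
from workcell import sign_off
print(sign_off())"
```

```text
the job is handed in; nothing more can be done
None
```

The job is done and handed in at about 30 s: the binding press stands upright in the blue returns crate, the good one is pushed home on the green mat, neither plunger read above 8 N, and the other goods were not touched.

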